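# Centre the snack cup on the portion scale and tare it

## Robot

A 7-joint arm with a two-finger parallel gripper is mounted at the origin on the work surface. World frame = base frame: x ahead of the robot, y to its left, z up, the work surface at z = 0. Lengths are in m, angles in rad, forces in N, time in s.
With the tool pointing down it reaches from about 0.4 to 0.85 m from the base axis. Payload 4.4 kg.
Tool frame: the origin (TCP) lies midway between the tips of the shut fingers; the grasp point (between the pads) lies 19 mm behind it; y points along the fingers, z is the direction in which the jaws open and shut, and the axes are right-handed (so a half turn about y gives the same grasp; the last joint's range is limited). The gripper opens to 94 mm and grips with 3 to 60 N. Pads are 16 mm wide; open, the fingers measure 119 mm over their backs; the gripper's body (75 mm by 177 mm) begins 78 mm behind the grasp point.
Start: joints at [1.229, 0.628, 0.038, 1.517, -0.027, 0.996, -0.02], TCP at [0.177, -0.625, 0.205] pointing down, gripper open.
Joint ranges: [-3.06, 3.06], [-0.37, 2.12], [-1.25, 1.32], [0.18, 2.47], [-1.1, 4.24], [0.23, 1.98], [-2.94, 2.94]. Speed limits (rad/s): [2.57, 2.57, 3.14, 3.14, 3.14, 3.14, 3.14].

## Interface

Orientations are given as a rotation vector (axis times angle).
In Python, from bench import env gives the robot as it stands. The module is installed in compiled form; this text tells all that it offers.
- The arm moves only by the tool move_arm, never from a script. Its argument "series" is a list that holds one entry, the list of rows, each a list of 6 numbers: the shift along the tool's x, y, z in cm, then the turn, a rotation vector about the tool's x, y, z in rad. In form: [[[x, y, z, ax, ay, az], ...]]. A call has exactly 5 rows; each row is the pose to reach, as a shift and turn from the pose measured when the call began, along the tool's axes at that moment; what a row does not reach only later rows make up. A row lasts 1/8 s, in which the tool goes at most 62.5 mm and 10.7 degrees, less where a joint would pass 70% of its speed; a pose out of reach is approached as far as the arm can. A call with a gripper value outside its range is refused whole. "jaw" is the closure, from -1 (fully open) to 1 (shut), so that 0 is half open, set as the call begins (left out, the last holds). The fingers move at their own pace and stop on an object; "grip_force" is the grip in N (left out, the last holds). Time passes only in rows, so rows that repeat a pose let the fingers close, or fill a call up. It gives the time, the measured TCP pose, the force and the opening at its end, in the units of the state.
- env.state(): the state, without advancing time (a new reading comes with each control period).
- env.snapshot(name): name is "side" or "top" or "wrist"; returns (picture, depth): 480x640x3 uint8, blue, green, red; 480x640 float32, m along the optical axis (not along the pixel's ray), 0 where there is no reading.
- env.get_calibration(name): a dict with "fovy" (degrees; the focal length in pixels is half the picture's height over the tangent of half this angle, whatever the lens; pixels are square), "cx", "cy" (the principal point, pixels), "origin" and "rotation" of the camera in the world. Camera axes: x right, y up, looking along -z (the intrinsics and any distortion apply to the point x, -y, -z); pixel columns grow to the right and rows downward; lengths in m; the calibration is good to about 2 mm. A picture is of the moment at which its call begins: read the wrist's pose just before it. get_calibration takes no time and is no camera call; for the wrist camera it gives the pose at the moment of the call.
- env.hand_in(): hands the job in, once; it reports no verdict.
Trained networks look in the newest picture that a camera, given by its name, has taken for a name from the list of things; names that differ only in an ending like _2 or _b are one class to them, and where a whole thing is asked for, a point or a joint stands for the part that bears it (a point fixed in the world has none). Each returns a list of dicts, best first, with "p" (0 to 1); they miss things now and then, are a little off and sometimes report something else, mostly with a low value. They report only what shows in the picture. A call takes as long as a camera call. They do not tell look-alikes from the thing itself.
- env.find_in(target, camera): "rect" ([centre column, centre row, width, height] in pixels, round what is visible of it).
- env.mark_of(target, camera): "location" ([column, row] in pixels: a listed point, or the origin of a listed thing).
The state is a dict: "time_s": time; "joint_pos": joint angles; "joint_vel": joint speeds; "tau": joint torques, N m; "tcp_pos": TCP position; "orientation": TCP orientation; "ft_force": force on the tool from outside, world axes, zero at the start; "ft_torque": the same for the moment, N m; "opening": opening from 0.0 (shut) to 1.0 (fully open).
Only numpy, scipy, OpenCV 4.12 (cv2) and the standard library are available. Lean on these libraries where they do the work, as an engineer would, in place of code of your own. Each camera call takes 0.05 s, during which the arm holds its last target.

## Task

The closed purple snack cup stands off-centre on the little round green pan of the white portion scale. It is wobbly: with slow, light taps or pushes of the fingertips, low on its belly, nudge it to the middle of the pan (within a few millimetres) without lifting, tipping or knocking it off, take the hand away from it, and only then press the orange tare key on the scale all the way down and let go. Leave the other things on the counter where they are.

Things in the scene. Friction and masses are not known exactly. Their poses are not given: they have to be found in the camera images.
- snack_cup: closed purple snack cup, paler lid, loose, 90 to 180 g, 72 mm tall; origin at the centre of its underside. Foot radius 14 mm; belly 30 mm radius (widest) 15 to 22 mm up, where a vertical finger beside it touches; 25 mm radius at 55 mm, lid 27 mm radius. Slides on the pan (friction 0.5 to 0.7) if pushed slowly (3 cm/s) at the belly; tips if pushed near the lid or struck fast (15 cm/s)
- pan_center (a point): centre of the top face of the scale's round green pan (38 mm radius, top face 46 mm above the counter, 14 mm above the scale's housing). The pan is fixed and does not turn or sink. The cup starts with its foot 15 to 24 mm off this point, in any direction
- scale: white portion scale, fixed to the counter; housing 190 mm along its x, 140 mm along its y, top 32 mm above the counter; origin under the housing's centre. The pan's centre lies 20 mm along its +x, the tare key 66 mm along its -x
- tare_key (a joint): travel of the tare key: 0 up, 0.004 m fully down; a spring returns it; fully down takes about 3 N
- tare_key_top (a point): centre of the top of the orange round tare key (11 mm radius), 44 mm above the counter, in front of the pan on the robot's side; presses straight down
- mug: white ceramic mug, loose, 80 mm across, 92 mm tall, handle along its +y; origin at centre of underside. Leave alone
- tumbler: short stainless tumbler, loose, 72 mm across, 85 mm tall; origin at centre of underside. Leave alone
- sauce: small amber bottle with red cap, loose, 52 mm across, 110 mm tall; origin at centre of underside. Leave alone
- acrylic_box: clear lidded acrylic box with coloured packets in it, loose, 94 x 84 mm, 76 mm tall with its knob; origin at centre of underside. Leave alone
- jar: glass jar with a brass cap, loose, 68 mm across, 90 mm tall; origin at centre of underside. Leave alone
- spoon: steel spoon lying on the counter along its x, loose; origin under its middle. Leave alone
Mind the look-alikes: they are no part of the job. Several things have the shape of the scale; the one meant has the colours described above.

How it is judged:
On the way, in this order (a step that is already met when the one before it is completed fails the run):
1. the cup stands at rest in the middle of the pan (within 7 mm), the hand off it (horizontal distance between snack_cup and pan_center below 0.007 m and angle between snack_cup's own z axis and vertical below 0.08 rad and z of snack_cup in the frame of pan_center between -0.004 and 0.004 m and linear speed of snack_cup below 0.01 m/s and contact force between each of the arm, the fingers and snack_cup below 0.1 N), for 0.3 s.
2. the tare key is pressed down, the cup still centred and untouched (value of joint tare_key above 0.003 m and horizontal distance between snack_cup and pan_center below 0.007 m and angle between snack_cup's own z axis and vertical below 0.08 rad and z of snack_cup in the frame of pan_center between -0.004 and 0.004 m and contact force between each of the arm, the fingers and snack_cup below 0.1 N), for 0.03 s.
At the end, for the whole second after the job is handed in: the cup stands upright and at rest on the pan, its foot within 7 mm of the pan's centre, the tare key has been pressed (3 of its 4 mm) after the centring and is up again, and every other thing is within 20 mm of where it stood (all of step 1 and value of joint tare_key below 0.0015 m and distance of each of mug, tumbler, sauce, acrylic_box, jar, spoon from where it was at the start of the episode below 0.02 m); the robot touches nothing.
It fails at once if the cup is lifted clear of the pan (more than 12 mm) (z of snack_cup in the frame of pan_center above 0.012 m).
It fails at once if the cup is tipped by more than about 20 degrees or comes off the pan (angle between snack_cup's own z axis and vertical above 0.35 rad or z of snack_cup in the frame of pan_center below -0.008 m).
It fails at once if the cup is struck, pushed or squeezed hard (more than 10 N) (contact force between the fingers and snack_cup above 10 N).
It fails at once if the tare key is pressed while the cup is off-centre (value of joint tare_key above 0.003 m and horizontal distance between snack_cup and pan_center above 0.007 m).
It fails at once if another thing on the counter is pushed away (more than 20 mm) (distance of any of mug, tumbler, sauce, acrylic_box, jar, spoon from where it was at the start of the episode above 0.02 m).
It also fails if it takes over 42 s, if anything falls off the work surface, if the arm or the gripper's body presses on something with over 40 N, if the wrist force passes 120 N, or if a joint passes its speed limit or range.

## Working session

There is one attempt and no reset: what is moved stays moved. The work goes in short steps, Python scripts to look and compute and a tool call to move; the robot and the scene stay as the last step left them, time stands still between calls to the robot, and variables do not carry over. Pictures are saved under pics/ and viewed, and the job is handed in when it is done.

Besides the shell and the picture viewer there is one more tool, called after "Call:" as a command line: name --argument value ..., lists and objects as JSON in quotes. move_arm: Moves the arm, as the interface text tells. Its arguments: {"type":"object","properties":{"series":{"type":"array","items":{"type":"array","items":{"type":"array","items":{"type":"number"}}}},"jaw":{"type":"number"},"grip_force":{"type":"number"}},"required":["series"]}

```bash
mkdir -p pics
cat > h.py <<'E'
import numpy as np, cv2
from bench import env
from scipy.spatial.transform import Rotation as R
def cal(c):
    k=env.get_calibration(c); f=240/np.tan(np.radians(k['fovy'])/2)
    return k,f
def ray(c,u,v,k=None):
    k,f=(k or cal(c))
    d=np.array([(u-k['cx'])/f,-(v-k['cy'])/f,-1.0])
    return np.array(k['origin']),np.array(k['rotation'])@d
def atz(c,u,v,z,k=None):
    o,d=ray(c,u,v,k); return o+d*(z-o[2])/d[2]
def proj(c,p,k=None):
    k,f=(k or cal(c)); q=np.array(k['rotation']).T@(np.array(p)-np.array(k['origin']))
    return k['cx']+f*q[0]/-q[2], k['cy']-f*q[1]/-q[2]
E
python3 - <<'E'
from h import *
for c in ['top','side','wrist']:
    k=env.get_calibration(c); print(c,k)
    p,d=env.snapshot(c); cv2.imwrite(f'pics/{c}0.png',p); np.save(f'{c}0.npy',d)
    for t in ['snack_cup','scale','pan_center','tare_key_top']:
        print(t,[(np.round(x['location']).tolist(),round(x['p'],2)) for x in env.mark_of(t,c)])
print(env.state())
E
```

```text
top {'fovy': 42.61593113542701, 'cx': 316.58292297960304, 'cy': 232.48986581382246, 'origin': array([0.39800759, 0.00917209, 1.52978692]), 'rotation': array([ 0.08069141, -0.09699058, -1.5712655 ])}
snack_cup [([365.0, 248.0], 0.93)]
scale [([362.0, 247.0], 0.9), ([461.0, 329.0], 0.84), ([192.0, 196.0], 0.78), ([251.0, 336.0], 0.69)]
pan_center [([360.0, 238.0], 0.82)]
tare_key_top [([472.0, 354.0], 0.59), ([185.0, 218.0], 0.58), ([257.0, 367.0], 0.56), ([367.0, 272.0], 0.44)]
side {'fovy': 54.174031953466, 'cx': 322.2969354348943, 'cy': 239.39478402592724, 'origin': array([0.50423929, 0.99471173, 0.70359177]), 'rotation': array([ 0.02168987, -1.49410789, -2.7045676 ])}
snack_cup [([260.0, 228.0], 0.53)]
scale [([418.0, 308.0], 0.97), ([331.0, 239.0], 0.86), ([257.0, 347.0], 0.6), ([392.0, 202.0], 0.55)]
pan_center [([322.0, 228.0], 0.79)]
tare_key_top [([329.0, 231.0], 0.63), ([450.0, 287.0], 0.61), ([411.0, 192.0], 0.5), ([285.0, 334.0], 0.45), ([354.0, 226.0], 0.44)]
wrist {'fovy': 70.92882088812087, 'cx': 318.392688171469, 'cy': 241.47142496754788, 'origin': array([ 0.2493527 , -
[... 159 characters left out ...]
{'time_s': 0.75, 'joint_pos': array([ 1.22919306,  0.62835663,  0.0385125 ,  1.51738448, -0.02701389,
        0.99628129, -0.01999422]), 'joint_vel': array([ 4.16334062e-04, -2.59622190e-04, -3.23351526e-04, -1.94216802e-03,
       -1.08737049e-03, -2.86596078e-05,  3.12908810e-04]), 'tau': array([ 7.13526315e-04, -5.49492216e+01,  1.14245642e+00, -1.86924505e+01,
       -5.25727286e-02,  1.56995840e-02, -2.57734996e-06]), 'tcp_pos': array([ 0.17704259, -0.62546176,  0.20551176]), 'orientation': array([-0.28770875,  2.0737093 , -2.0738788 ]), 'ft_force': array([-0.05724443,  0.35597945,  0.18379919]), 'ft_torque': array([ 0.01829599, -0.03873151, -0.02325368]), 'opening': 1.0008330363329438}
```

View pics/top0.png

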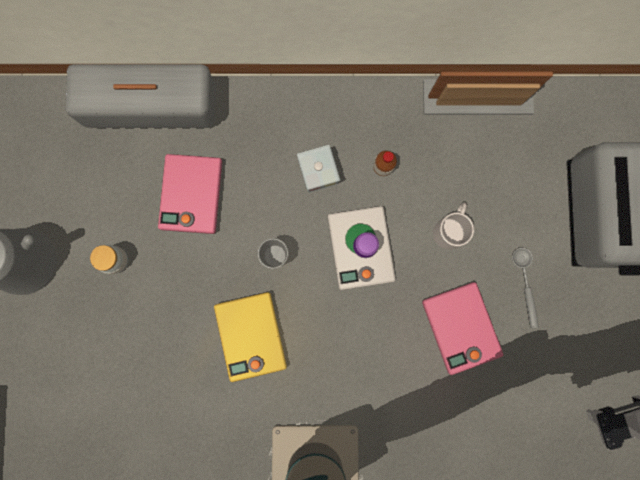

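View pics/side0.png

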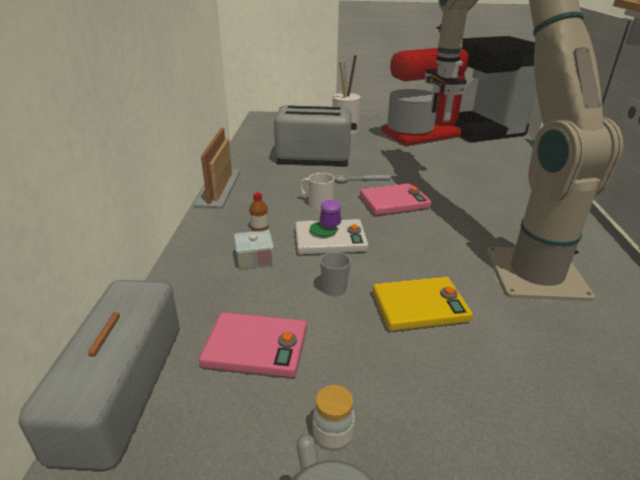

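Candidate scales in the top picture are white (362,247), pink (192,196), pink (461,329) and yellow (251,336). The white one, with the green pan and purple cup at (365,245), fits the description. In the side view it is at (331,237). I'll check it in a close crop and measure it.

```bash
sed -i "s/    return k,f$/    k=dict(k); k['rotation']=R.from_rotvec(k['rotation']).as_matrix(); return k,f/" h.py
python3 - <<'E'
from h import *
p=cv2.imread('pics/top0.png'); d=np.load('top0.npy')
c=p[195:300,310:430]; s=cv2.imread('pics/side0.png')[190:265,280:380]
cv2.imwrite('pics/crop_t.png',cv2.resize(c,None,fx=6,fy=5.5,interpolation=cv2.INTER_CUBIC))
cv2.imwrite('pics/crop_s.png',cv2.resize(s,None,fx=6,fy=6,interpolation=cv2.INTER_CUBIC))
hsv=cv2.cvtColor(p,cv2.COLOR_BGR2HSV)
K=cal('top')
def blob(m,name):
    n,l,st,ce=cv2.connectedComponentsWithStats(m.astype(np.uint8)); 
    for i in range(1,n):
        if st[i,4]>15: print(name,st[i],ce[i].round(1))
    return l
roi=np.zeros(p.shape[:2],bool); roi[200:295,320:405]=1
H,S,V=[hsv[...,i].astype(int) for i in range(3)]
g=roi&(H>45)&(H<80)&(S>120); blob(g,'green')
pu=roi&(H>125)&(H<160)&(S>60); blob(pu,'purple')
o=roi&(H<15)&(S>150); blob(o,'orange')
w=roi&(S<60)&(V>150); blob(w,'white')
# housing outline
m=(roi&((w)|g|pu|o)).astype(np.uint8)
m=cv2.morphologyEx(m,cv2.MORPH_CLOSE,np.ones((15,15)))
cs=max(cv2.findContours(m,0,1)[0],key=cv2.contourArea)
r=cv2.minAreaRect(cs);b=cv2.boxPoints(r);print(r)
W=np.array([atz('top',u,v,.032,K)[:2] for u,v in b]);print(W.round(4),np.linalg.norm(np.diff(W,axis=0),axis=1))
print('centre',W.mean(0))
# green circle fit
ys,xs=np.where(g); 
cg=max(cv2.findContours(g.astype(np.uint8),0,1)[0],key=cv2.contourArea)
P=np.array([atz('top',u,v,.046,K)[:2] for u,v in cg[:,0]])
print('green w pts',P.round(4).tolist())
ys,xs=np.where(o);print('key',atz('top',xs.mean(),ys.mean(),.044,K), 'depth pt', )
for u,v in [(366,274),(365,244),(353,235),(340,255),(440,270)]:
    oo,dd=ray('top',u,v,K); print((u,v),(oo+dd*d[v,u]).round(4))
E
```

```text
green [346 224  27  27 271] [356.  233.1]
purple [354 233  25  25 488] [365.8 244.6]
orange [362 270   9   8  57] [365.9 273.5]
white [ 328  206   67   84 2902] [360.4 246.3]
((360.76422119140625, 247.53802490234375), (76.78187561035156, 56.559356689453125), 80.83765411376953)
[[ 0.6135 -0.0317]
 [ 0.6357 -0.1695]
 [ 0.4492 -0.1965]
 [ 0.4278 -0.0605]] [0.13956515 0.18840518 0.1376531 ]
centre [ 0.5315463  -0.11454336]
green w pts [[0.5871, -0.1073], [0.5847, -0.1048], [0.5847, -0.1024], [0.5822, -0.0999], [0.5822, -0.0975], [0.5822, -0.0951], [0.5798, -0.0926], [0.5774, -0.0902], [0.5749, -0.0877], [0.5725, -0.0853], [0.57, -0.0828], [0.5676, -0.0828], [0.5651, -0.0828], [0.5627, -0.0803], [0.5603, -0.0803], [0.5578, -0.0803], [0.5554, -0.0803], [0.5529, -0.0778], [0.5505, -0.0778], [0.5481, -0.0802], [0.5456, -0.0802], [0.5432, -0.0802], [0.5408, -0.0801], [0.5383, -0.0801], [0.5359, -0.0825], [0.5334, -0.0849], [0.531, -0.0873], [0.5286, -0.0873], [0.5261, -0.0897], [0.5237, -0.0921], [0.5261, -0.0921], [0.5286, -0.0921], [0.531, -0.0922], [0.5334, -0.0898], [0.5359, -0.0898], [0.
[... 279 characters left out ...]
 [0.57, -0.1193], [0.57, -0.1217], [0.57, -0.1241], [0.57, -0.1266], [0.5724, -0.129], [0.5699, -0.1314], [0.5724, -0.1339], [0.5699, -0.1363], [0.5699, -0.1387], [0.5675, -0.1411], [0.5699, -0.1412], [0.5724, -0.1412], [0.5748, -0.1388], [0.5773, -0.1364], [0.5797, -0.134], [0.5822, -0.1316], [0.5822, -0.1292], [0.5822, -0.1267], [0.5846, -0.1243], [0.5847, -0.1219], [0.5847, -0.1194], [0.5847, -0.117], [0.5871, -0.1146], [0.5871, -0.1122], [0.5871, -0.1097]]
key [ 0.46683872 -0.12534633  0.044     ] depth pt
(366, 274) [ 0.4657 -0.1256  0.0432]
(365, 244) [ 0.5316 -0.1175  0.1161]
(353, 235) [ 0.5598 -0.0946  0.0503]
(340, 255) [ 0.5124 -0.0634  0.0357]
(440, 270) [ 0.4772 -0.3139  0.0008]
```

View pics/crop_t.png

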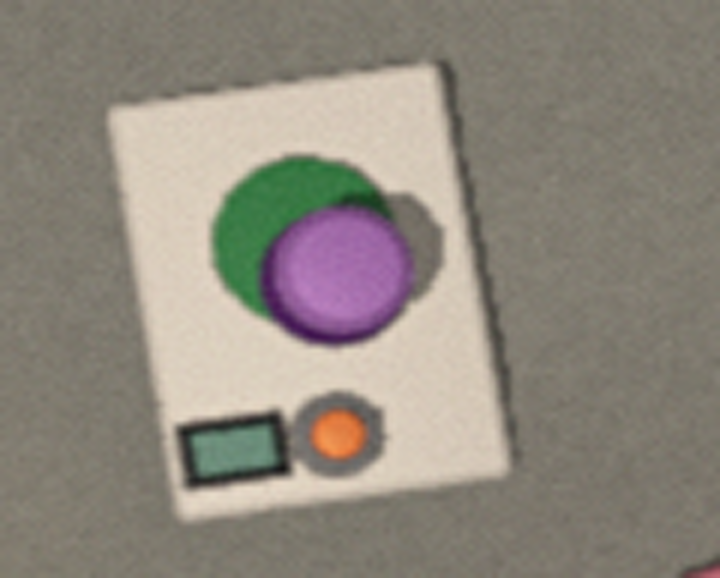

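View pics/crop_s.png

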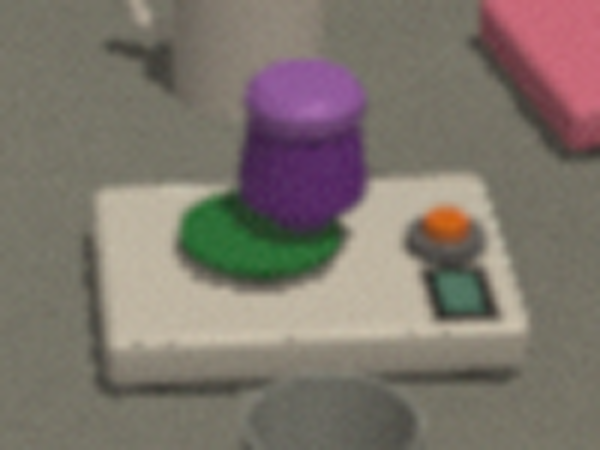

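```bash
cat > fit.py <<'E'
from h import *
from scipy.optimize import minimize
A=np.linspace(0,2*np.pi,40,endpoint=False)
def circ(x,y,z,r): return np.c_[x+r*np.cos(A),y+r*np.sin(A),np.full(40,z)]
def projm(K,P):
    k,f=K; q=(P-np.array(k['origin']))@k['rotation']
    return np.c_[k['cx']+f*q[:,0]/-q[:,2], k['cy']-f*q[:,1]/-q[:,2]]
S=8
def hull(K,P,sh,o):
    m=np.zeros((sh[0]*S//2,sh[1]*S//2),np.uint8)
    h=cv2.convexHull(((projm(K,P)-o+.5)*S/2-.5).astype(np.float32))
    cv2.fillConvexPoly(m,np.round(h*16).astype(np.int32),255,shift=4)
    return cv2.resize(m,(sh[1],sh[0]),interpolation=cv2.INTER_AREA)/255.
def cupP(x,y,z0=.046): return np.vstack([circ(x,y,z0,.014),circ(x,y,z0+.015,.03),circ(x,y,z0+.022,.03),circ(x,y,z0+.055,.025),circ(x,y,z0+.058,.027),circ(x,y,z0+.071,.0265)])
def masks(p):
    hsv=cv2.cvtColor(p,cv2.COLOR_BGR2HSV); H,Sa,V=[hsv[...,i].astype(int) for i in range(3)]
    return (H>122)&(H<165)&(Sa>60), (H>45)&(H<85)&(Sa>110)
def fit(K,p,x0,pan0,free=None):
    pu,gr=masks(p)
    c=projm(K,cupP(*x0)); c2=projm(K,circ(*pan0,.046,.038)); a=np.vstack([c,c2])
    lo=np.maximum(a.min(0).astype(int)-12,0); hi=np.minimum(a.max(0).astype(int)+12,[640,480])
    sh=(hi[1]-lo[1],hi[0]-lo[0]); pu=pu[lo[1]:hi[1],lo[0]:hi[0]]; gr=gr[lo[1]:hi[1],lo[0]:hi[0]]
    def cost(v):
        mc=hull(K,cupP(v[0],v[1]),sh,lo); return np.abs(mc-pu).sum()
    def best(c,x):
        x=np.array(x)
        sx=np.vstack([x,x+[.006,0],x+[0,.006]])
        return minimize(c,x,method='Nelder-Mead',options=dict(initial_simplex=sx,xatol=1e-5,fatol=.01))
    r=best(cost,x0); mc=hull(K,cupP(*r.x),sh,lo)
    def cost2(v):
        mp=hull(K,circ(v[0],v[1],.046,.038),sh,lo)*(1-mc); return np.abs(mp-gr).sum()
    r2=best(cost2,pan0)
    return r.x,r.fun/pu.sum(),r2.x,r2.fun/gr.sum()
if __name__=='__main__':
    for c in ['top','side']:
        p=cv2.imread(f'pics/{c}0.png'); print(c,fit(cal(c),p,(.53,-.117),(.551,-.1115)))
E
python3 fit.py
```

```text
top (array([ 0.53358332, -0.12316817]), np.float64(0.1027242044358727), array([ 0.54996565, -0.11514089]), np.float64(0.1957215376002482))
side (array([ 0.53309836, -0.12375768]), np.float64(0.16794578772204177), array([ 0.55074512, -0.10781885]), np.float64(0.3301525193013082))
```

```bash
cat > mv.py <<'E'
from h import *
def rel(pos,Rt,st=None):
    st=st or env.state(); R0=R.from_rotvec(st['orientation'])
    t=R0.inv().apply(np.array(pos)-st['tcp_pos'])*100
    w=(R0.inv()*Rt).as_rotvec()
    return t.round(2),w.round(4)
def down(ang):  # tool y down, tool z horizontally at angle ang
    z=np.array([np.cos(ang),np.sin(ang),0]); y=np.array([0,0,-1.]); x=np.cross(y,z)
    return R.from_matrix(np.c_[x,y,z])
E
python3 - <<'E'
from mv import *
st=env.state();R0=R.from_rotvec(st['orientation']);print(R0.as_matrix().round(3))
k,f=cal('wrist');print('cam in tool',R0.inv().apply(k['origin']-st['tcp_pos']).round(4));print((R0.inv().as_matrix()@k['rotation']).round(3))
T=R0.inv().apply(k['origin']-st['tcp_pos']);RC=R0.inv().as_matrix()@k['rotation']
for a in [30,210]:
  Rt=down(np.radians(a))
  for pos in [(.533,-.1235,.25),(.52,-.13,.2),(.48,-.15,.25)]:
    kk=dict(k);kk['origin']=np.array(pos)+Rt.apply(T);kk['rotation']=Rt.as_matrix()@RC
    print(a,pos,rel(pos,Rt,st),[np.round(proj('wrist',q,(kk,f))) for q in [(.551,-.1115,.046),(.533,-.1235,.118),(.466,-.1246,.044)]])
E
```

```text
[[-0.962  0.     0.272]
 [-0.272 -0.    -0.962]
 [-0.    -1.     0.   ]]
cam in tool [-0.0752 -0.1791 -0.    ]
[[-0.    -0.964 -0.265]
 [ 0.     0.265 -0.964]
 [ 1.    -0.     0.   ]]
30 (0.533, -0.1235, 0.25) (array([-47.92,  -4.45, -38.61]), array([-1.0000e-04, -1.8186e+00,  0.0000e+00])) [array([337., 215.]), array([318., 231.]), array([267., 188.])]
30 (0.52, -0.13, 0.2) (array([-46.49,   0.55, -38.34]), array([-1.0000e-04, -1.8186e+00,  0.0000e+00])) [array([354., 225.]), array([336., 246.]), array([274., 194.])]
30 (0.48, -0.15, 0.25) (array([-42.1 ,  -4.45, -37.5 ]), array([-1.0000e-04, -1.8186e+00,  0.0000e+00])) [array([388., 218.]), array([381., 234.]), array([319., 191.])]
210 (0.533, -0.1235, 0.25) (array([-47.92,  -4.45, -38.61]), array([-0.000e+00,  1.323e+00, -1.000e-04])) [array([300., 217.]), array([318., 231.]), array([368., 243.])]
210 (0.52, -0.13, 0.2) (array([-46.49,   0.55, -38.34]), array([-0.000e+00,  1.323e+00, -1.000e-04])) [array([283., 226.]), array([300., 244.]), array([361., 255.])]
210 (0.48, -0.15, 0.25) (array([-42.1 ,  -4.45, -37.5 ]), array([-0.000e+00,  1.323e+00, -1.000e-04])) [array([248., 214.]), array([256., 227.]), array([318., 240.])]
```

View pics/wrist0.png

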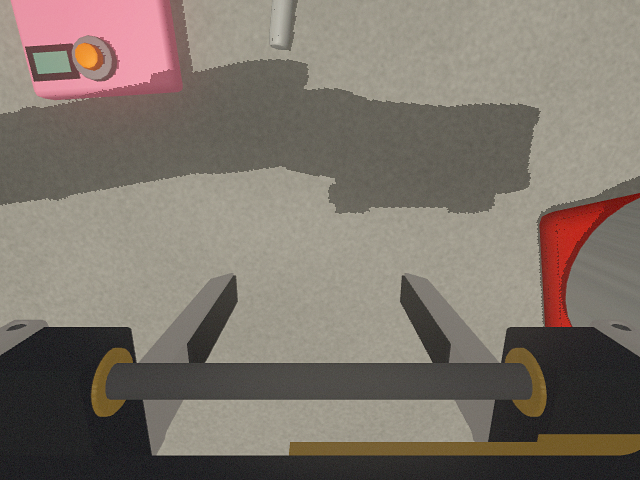

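Choice confirmed by the crop: white housing, green pan, purple cup at (365,245) and orange key at (366,274). I'll move to a hover above the cup, with the jaw axis along the cup-to-centre direction.

Call:
move_arm --series '[[[-4.7,-2,-3.8,0,-0.18,0],[-9.4,-3,-7.6,0,-0.36,0],[-14.1,-4,-11.4,0,-0.54,0],[-18.8,-4.4,-15.2,0,-0.72,0],[-23.5,-4.4,-19,0,-0.9,0]]]'

```text
time_s: 1.38
tcp_pos: [0.3526, -0.3773, 0.2503]
orientation: [-0.999, 1.488, -1.492]
ft_force: [0.5, -0.5, 0.6]
opening: 1.001
```

```bash
python3 -c "
from mv import *
print(rel((.533,-.1235,.25),down(np.radians(30))),env.state()['time_s'],env.state()['tcp_pos'])"
```

```text
(array([-3.033e+01,  1.000e-02,  7.050e+00]), array([-0.0012, -0.913 ,  0.0016])) 1.375 [ 0.35263374 -0.37729918  0.25028871]
```

Call:
move_arm --series '[[[-6,0,1.4,0,-0.18,0],[-12,0,2.8,0,-0.36,0],[-18,0,4.2,0,-0.54,0],[-24,0,5.6,0,-0.72,0],[-30.3,0,7.1,0,-0.91,0]]]'

```text
time_s: 2.0
tcp_pos: [0.5331, -0.1244, 0.2505]
orientation: [-1.413, 0.813, -0.818]
ft_force: [1.1, -0.0, -0.3]
opening: 1.0
```

```bash
cat > look.py <<'E'
import sys
from mv import *; from fit import *
n=sys.argv[1]
K=cal('wrist'); p,d=env.snapshot('wrist'); cv2.imwrite(f'pics/w{n}.png',p)
print('wrist',fit(K,p,(.533,-.1235),(.551,-.1115)))
pu,gr=masks(p)
# green depth
ys,xs=np.where(gr); z=[]
for u,v in list(zip(xs,ys))[::50]:
    if d[v,u]>0:
        o,dd=ray('wrist',u,v,K); z.append((o+dd*d[v,u]))
print('green depth z',np.median(np.array(z),0))
hsv=cv2.cvtColor(p,cv2.COLOR_BGR2HSV).astype(int)
o=((hsv[...,0]<18)&(hsv[...,1]>170)&(hsv[...,2]>120)).astype(np.uint8)
nn,l,st,ce=cv2.connectedComponentsWithStats(o)
for i in range(1,nn):
    if st[i,4]>150: print('orange',st[i,4],ce[i].round(1),atz('wrist',*ce[i],.044,K).round(4))
s=env.state(); print(s['time_s'],s['tcp_pos'],s['joint_pos'].round(2))
E
python3 look.py 1
```

```text
wrist (array([ 0.53113684, -0.11857421]), np.float64(0.1348238299151078), array([ 0.54020107, -0.12609363]), np.float64(1.7188265954185096))
green depth z [ 0.56713283 -0.10480143  0.04518551]
orange 234 [268.5 187.5] [ 0.465  -0.1236  0.044 ]
orange 239 [ 34.8 290.6] [ 0.2736 -0.3805  0.044 ]
2.05 [ 0.53828286 -0.1142086   0.25110911] [ 0.52  0.47 -0.53  1.74  0.27  1.    0.43]
```

View pics/w1.png

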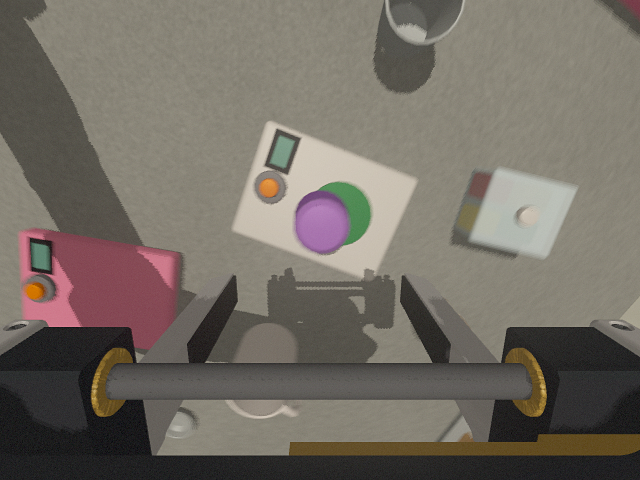

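```bash
python3 look.py 2
python3 - <<'E'
from mv import *
p=cv2.imread('pics/w2.png');hsv=cv2.cvtColor(p,cv2.COLOR_BGR2HSV)
for u,v in [(360,215),(345,190),(355,235),(320,215),(283,152),(300,235)]: print(u,v,hsv[v,u],p[v,u])
cv2.imwrite('pics/w2c.png',cv2.resize(p[110:290,220:430],None,fx=3.5,fy=3.3,interpolation=cv2.INTER_CUBIC))
E
```

```text
wrist (array([ 0.52998856, -0.12107587]), np.float64(0.0640691908947487), array([ 0.53825317, -0.12995863]), np.float64(1.181179000844514))
green depth z [ 0.57583523 -0.10443891  0.04605639]
orange 257 [257.4 193. ] [ 0.4635 -0.1248  0.044 ]
orange 279 [ 19.6 291. ] [ 0.2703 -0.3802  0.044 ]
2.1 [ 0.53590039 -0.11769221  0.25077088] [ 0.52  0.47 -0.52  1.74  0.27  1.    0.43]
360 215 [ 16  30 207] [183 196 207]
345 190 [ 17  26 205] [184 196 205]
355 235 [ 57  82 127] [ 86 127  90]
320 215 [147  83 165] [165 111 160]
283 152 [177  30  84] [75 74 84]
300 235 [147  82 174] [174 118 169]
```

View pics/w2c.png

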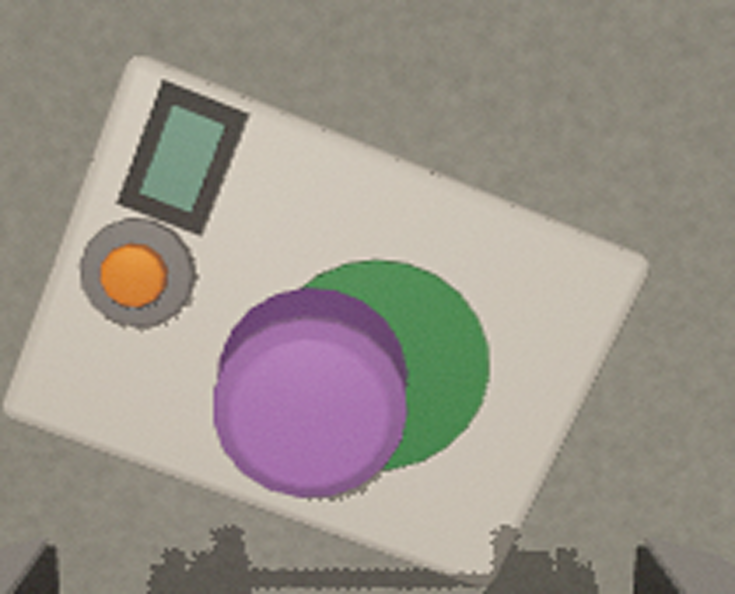

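Call:
move_arm --series '[[[0,0,0,0,0,0],[0,0,0,0,0,0],[0,0,0,0,0,0],[0,0,0,0,0,0],[0,0,0,0,0,0]]]' --jaw -0.75

```text
time_s: 2.72
tcp_pos: [0.5357, -0.1182, 0.2508]
orientation: [-1.409, 0.807, -0.812]
ft_force: [0.2, 0.4, -0.6]
opening: 0.875
```

```bash
sed -i 's/(H>45)&(H<85)&(Sa>110)/(H>48)\&(H<71)\&(Sa>62)/' fit.py; python3 look.py 3
python3 - <<'E'
from mv import *; from fit import *
p=cv2.imread('pics/w3.png'); pu,g=masks(p)
q=p.copy(); q[g]=(0,255,0); q[pu]=(255,0,255)
K=cal('wrist')
for P,c in [(cupP(.53,-.121),(0,0,0)),(circ(.551,-.1115,.046,.038),(0,0,255))]:
    cv2.polylines(q,[np.round(projm(K,P)).astype(np.int32)],True,c) if len(P)==40 else cv2.drawContours(q,[cv2.convexHull(projm(K,P).astype(np.float32)).astype(np.int32)],-1,c)
cv2.imwrite('pics/w3c.png',cv2.resize(q[110:290,220:430],None,fx=3.5,fy=3.3,interpolation=cv2.INTER_CUBIC))
E
```

```text
wrist (array([ 0.53005364, -0.12135657]), np.float64(0.06554581515831674), array([ 0.5481681 , -0.11233375]), np.float64(0.052274207973894135))
green depth z [ 0.56397571 -0.09110832  0.04571375]
orange 253 [261.4 191.7] [ 0.4636 -0.125   0.044 ]
orange 281 [ 25.6 291.8] [ 0.2707 -0.3804  0.044 ]
2.775 [ 0.53579022 -0.11805917  0.25082972] [ 0.52  0.47 -0.52  1.74  0.27  1.    0.43]
```

View pics/w3c.png

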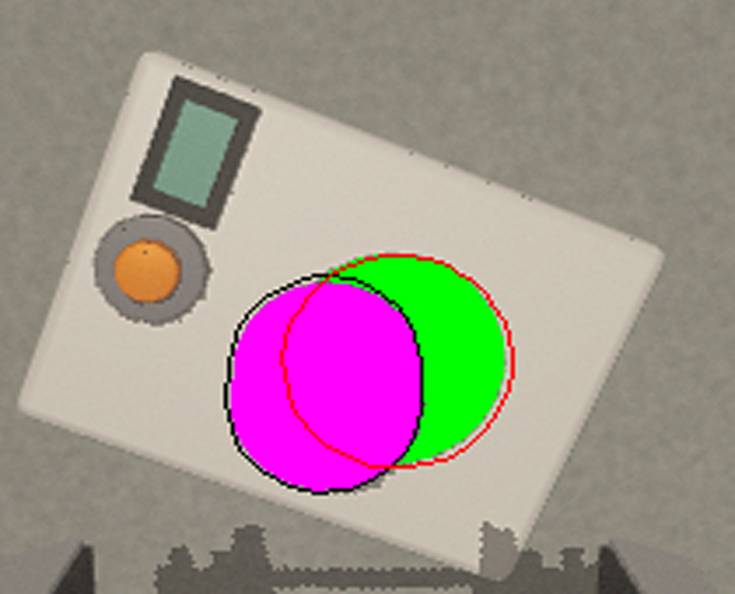

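```bash
python3 -c "
from mv import *
for z in (.15,.055): print(rel((.531,-.1217,z),down(np.radians(26.5))))"
```

```text
(array([ 0.07, 10.08, -0.66]), array([-0.0067,  0.0683, -0.0004]))
(array([ 0.08, 19.58, -0.73]), array([-0.0067,  0.0683, -0.0004]))
```

Call:
move_arm --series '[[[0,1,-0.4,-0.003,0.034,0],[0.1,3,-0.7,-0.007,0.068,0],[0.1,6,-0.7,-0.007,0.068,0],[0.1,9,-0.7,-0.007,0.068,0],[0.1,11,-0.7,-0.007,0.068,0]]]'

```text
time_s: 3.4
tcp_pos: [0.5296, -0.1221, 0.1388]
orientation: [-1.394, 0.865, -0.861]
ft_force: [-0.4, 1.0, 0.0]
opening: 0.874
```

```bash
python3 look.py 4; python3 -c "
from mv import *
for z in (.055,): print(rel((.531,-.1217,z),down(np.radians(26.5))))"
```

```text
wrist (array([ 0.5295485 , -0.11968935]), np.float64(0.07796805692700741), array([ 0.5480395, -0.1120526]), np.float64(0.09536174297478733))
green depth z [ 0.55720251 -0.09379768  0.04575094]
orange 485 [247.8 212.8] [ 0.4636 -0.125   0.044 ]
3.45 [ 0.52819566 -0.12197188  0.13685805] [ 0.46  0.6  -0.44  1.88  0.36  0.75  0.29]
(array([0.13, 8.18, 0.31]), array([ 0.0052, -0.0009, -0.004 ]))
```

View pics/w4.png

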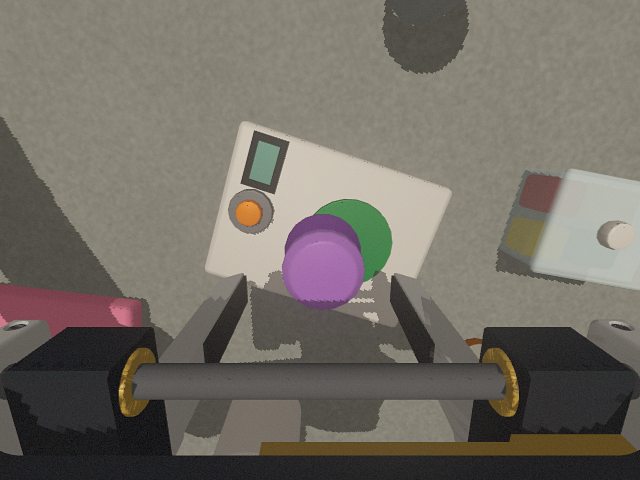

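Call:
move_arm --series '[[[0.1,2,0.3,0.005,0,0],[0.1,4,0.3,0.005,0,0],[0.1,6,0.3,0.005,0,0],[0.1,7.5,0.3,0.005,0,0],[0.1,8.2,0.3,0.005,0,0]]]'

```text
time_s: 4.08
tcp_pos: [0.5304, -0.1214, 0.0541]
orientation: [-1.391, 0.866, -0.859]
ft_force: [0.3, -0.3, -0.8]
opening: 0.873
```

```bash
python3 look.py 5; python3 -c "
from mv import *
print(rel((.531,-.1217,.055),down(np.radians(26.5))), env.state()['ft_force'])"
```

```text
wrist (array([ 0.52969251, -0.11992598]), np.float64(0.39508458179726513), array([ 0.54792241, -0.11187963]), np.float64(0.35786156004442327))
green depth z [ 0.5547931  -0.09076967  0.04575781]
orange 1019 [216.  239.4] [ 0.4635 -0.1249  0.044 ]
4.125 [ 0.5302288  -0.12130814  0.05376496] [ 0.41  0.72 -0.36  1.93  0.44  0.57  0.22]
(array([ 0.07, -0.12,  0.05]), array([ 0.0013, -0.0011, -0.0049])) [ 0.33326312  0.62348185 -0.11710125]
```

View pics/w5.png

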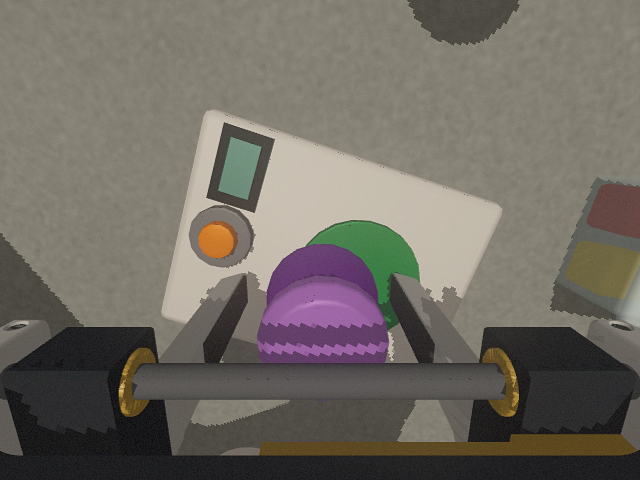

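Call:
move_arm --series '[[[0,-0.1,0.25,0,0,0],[0,-0.1,0.5,0,0,0],[0,-0.1,0.7,0,0,0],[0,-0.1,0.85,0,0,0],[0,-0.1,1.0,0,0,0]]]'

```text
time_s: 4.75
tcp_pos: [0.5393, -0.1169, 0.0548]
orientation: [-1.391, 0.867, -0.859]
ft_force: [-0.2, 0.2, -0.4]
opening: 0.875
```

Call:
move_arm --series '[[[0,0,0.15,0,0,0],[0,0,0.3,0,0,0],[0,0,0.5,0,0,0],[0,0,0.7,0,0,0],[0,0,0.9,0,0,0]]]'

```text
time_s: 5.38
tcp_pos: [0.5474, -0.1128, 0.0548]
orientation: [-1.391, 0.867, -0.859]
ft_force: [-1.2, -0.2, 0.9]
opening: 0.873
```

```bash
python3 look.py 6; python3 -c "
from mv import *
s=env.state(); d=np.array([np.cos(np.radians(26.5)),np.sin(np.radians(26.5))])
print((s['tcp_pos'][:2]-[.5302,-.1213])@d, rel((.5302,-.1213,.055),down(np.radians(26.5))))"
```

```text
wrist (array([ 0.53540707, -0.11501097]), np.float64(0.37999635729711445), array([ 0.54832826, -0.11174947]), np.float64(0.22068310830675983))
green depth z [ 0.56148635 -0.09186793  0.04577655]
orange 1019 [183.6 239.4] [ 0.4634 -0.1251  0.044 ]
5.425 [ 0.54776624 -0.11261391  0.05482704] [ 0.39  0.74 -0.36  1.89  0.43  0.6   0.21]
0.019596343206275752 (array([-0.  , -0.02, -1.96]), array([ 0.0009, -0.001 , -0.0048]))
```

View pics/w6.png

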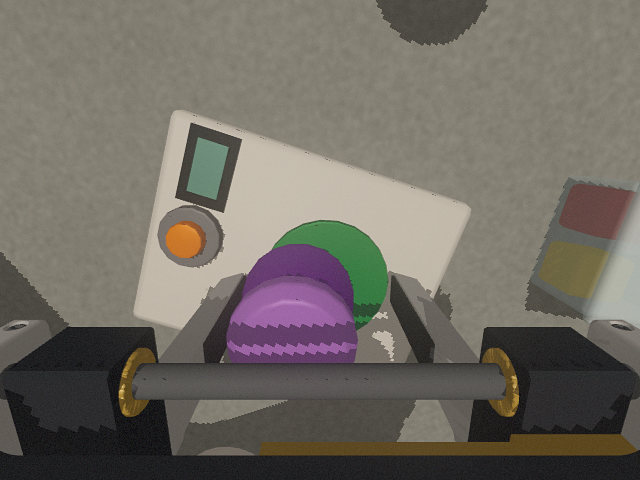

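The cup is sliding upright: its lid is at column 292 against the near finger, with the pan's centre at about 328. I'll keep pushing slowly.

Call:
move_arm --series '[[[0,0,0.2,0,0,0],[0,0,0.4,0,0,0],[0,0,0.6,0,0,0],[0,0,0.8,0,0,0],[0,0,0.95,0,0,0]]]'

```text
time_s: 6.05
tcp_pos: [0.5564, -0.1083, 0.0548]
orientation: [-1.391, 0.866, -0.859]
ft_force: [-0.4, -0.1, 0.1]
opening: 0.874
```

```bash
python3 look.py 7
python3 - <<'E'
from mv import *; from fit import *
s=env.state(); d=np.array([np.cos(np.radians(26.5)),np.sin(np.radians(26.5))])
print((s['tcp_pos'][:2]-[.5302,-.1213])@d,s['ft_force'])
p,_=env.snapshot('side');cv2.imwrite('pics/s7.png',p)
print(fit(cal('side'),p,(.551,-.114),(.551,-.1115)))
p,_=env.snapshot('top');cv2.imwrite('pics/t7.png',p)
E
```

```text
wrist (array([ 0.54409099, -0.11064651]), np.float64(0.38157512966081164), array([ 0.54854182, -0.11180125]), np.float64(0.3340702759813753))
green depth z [ 0.54846824 -0.08810968  0.04583596]
orange 1014 [165.8 239.4] [ 0.4631 -0.1252  0.044 ]
6.1 [ 0.55662317 -0.10818907  0.05485713] [ 0.38  0.74 -0.37  1.87  0.43  0.61  0.21]
0.0294970730909747 [0.7438169  0.25271808 0.47673959]
(array([ 0.54770884, -0.11495993]), np.float64(0.11971740526653821), array([ 0.55221285, -0.10528457]), np.float64(0.1206750317476961))
```

View pics/w7.png

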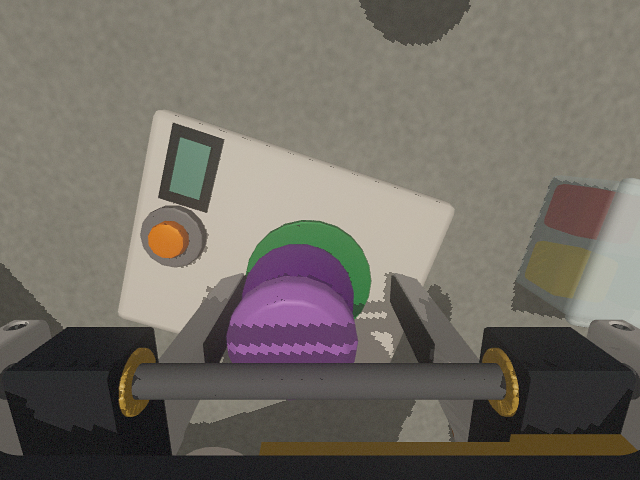

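Call:
move_arm --series '[[[0,0,0.1,0,0,0],[0,0,0.2,0,0,0],[0,0,0.3,0,0,0],[0,0,0.4,0,0,0],[0,0,0.45,0,0,0]]]'

```text
time_s: 6.82
tcp_pos: [0.5607, -0.1062, 0.0549]
orientation: [-1.391, 0.866, -0.859]
ft_force: [-1.6, -0.4, -0.7]
opening: 0.876
```

Call:
move_arm --series '[[[0,0,-0.2,0,0,0],[0,0,-0.5,0,0,0],[0,0,-0.8,0,0,0],[0,-0.5,-1.1,0,0,0],[0,-1.5,-1.1,0,0,0]]]'

```text
time_s: 7.45
tcp_pos: [0.5504, -0.1113, 0.0702]
orientation: [-1.391, 0.867, -0.859]
ft_force: [0.7, -0.5, 0.1]
opening: 0.876
```

```bash
python3 look.py 8
```

```text
wrist (array([ 0.54793997, -0.10937208]), np.float64(0.16356273354135367), array([ 0.54904038, -0.11182399]), np.float64(0.32183325927443035))
green depth z [ 0.53001043 -0.09019881  0.04593752]
orange 856 [187.3 233.6] [ 0.4632 -0.1254  0.044 ]
7.5 [ 0.55169374 -0.11125714  0.07167752] [ 0.4   0.71 -0.38  1.87  0.42  0.63  0.22]
```

View pics/w8.png

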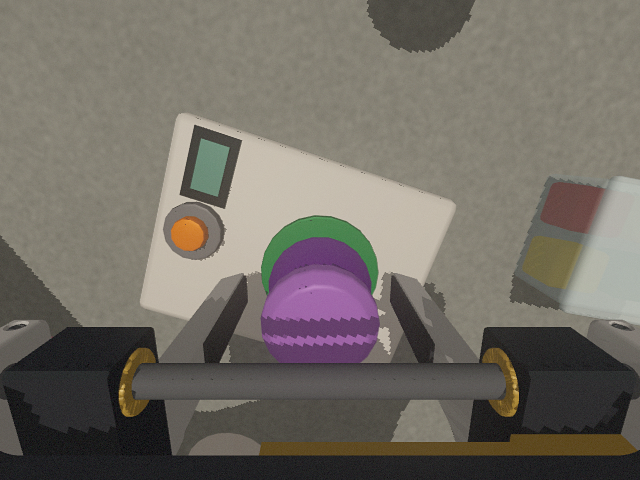

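Call:
move_arm --series '[[[0,-2,-0.2,0,0,0],[0,-5,-0.2,0,0,0],[0,-9,-0.2,0,0,0],[0,-14,-0.2,0,0,0],[0,-17,-0.2,0,0,0]]]'

```text
time_s: 8.12
tcp_pos: [0.551, -0.1126, 0.2448]
orientation: [-1.388, 0.861, -0.863]
ft_force: [-0.1, -0.3, -0.5]
opening: 0.874
```

Call:
move_arm --series '[[[0,0,0,0,0,0],[0,0,0,0,0,0],[0,0,0,0,0,0],[0,0,0,0,0,0],[0,0,0,0,0,0]]]'

```text
time_s: 8.75
tcp_pos: [0.5508, -0.1125, 0.2442]
orientation: [-1.389, 0.862, -0.862]
ft_force: [-0.4, 0.1, -0.2]
opening: 0.873
```

```bash
python3 look.py 9
python3 - <<'E'
from mv import *; from fit import *
for n in ['side','top']:
    p,_=env.snapshot(n);cv2.imwrite(f'pics/{n}9.png',p)
    print(n,fit(cal(n),p,(.549,-.112),(.549,-.112)))
p=cv2.imread('pics/w9.png');cv2.imwrite('pics/w9c.png',cv2.resize(p[110:290,220:430],None,fx=3.5,fy=3.3,interpolation=cv2.INTER_CUBIC))
p=cv2.imread('pics/side9.png');cv2.imwrite('pics/s9c.png',cv2.resize(p[190:265,280:380],None,fx=6,fy=6,interpolation=cv2.INTER_CUBIC))
E
```

```text
wrist (array([ 0.5490704 , -0.11189357]), np.float64(0.06559183618007147), array([ 0.5490189 , -0.11230935]), np.float64(0.144924293012073))
green depth z [ 0.52974505 -0.08848625  0.04609145]
orange 260 [245.  195.2] [ 0.4634 -0.125   0.044 ]
orange 270 [ 19.1 311.2] [ 0.2706 -0.3805  0.044 ]
8.8 [ 0.55086335 -0.11253926  0.24433728] [ 0.48  0.49 -0.5   1.71  0.27  1.    0.35]
side (array([ 0.5516735 , -0.11178776]), np.float64(0.1293658088235294), array([ 0.55153963, -0.1052167 ]), np.float64(0.11955675525522806))
top (array([ 0.55039568, -0.10994306]), np.float64(0.6625872640077702), array([ 0.55206642, -0.11263424]), np.float64(0.9844130057086123))
```

View pics/w9c.png

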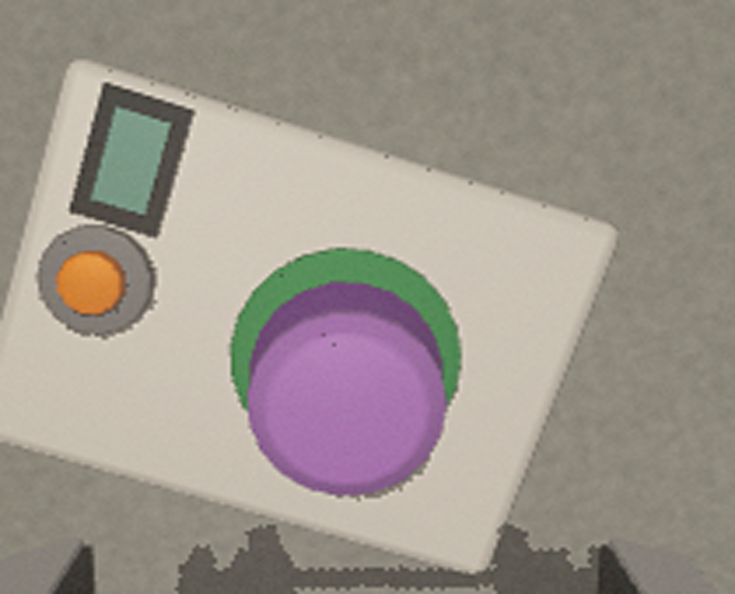

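View pics/s9c.png

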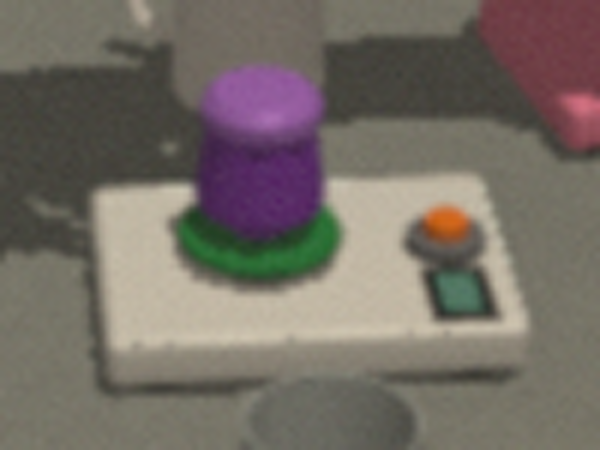

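The cup is centred within about 1 mm by the wrist fit, and it stands upright and untouched. The side fit's 6 mm y difference looks like the visible pan rim. Next I'll shut the fingers and go over the key.

```bash
python3 -c "
from mv import *
for z in (.2,.06): print(rel((.4634,-.125,z),down(np.radians(98.8))))"
```

```text
(array([-2.78,  4.42, -8.41]), array([-0.0047, -1.2625,  0.0013]))
(array([-2.76, 18.42, -8.47]), array([-0.0047, -1.2625,  0.0013]))
```

Call:
move_arm --series '[[[-0.6,0,-1.8,0,-0.17,0],[-1.2,0,-3.6,0,-0.34,0],[-1.8,0,-5.4,0,-0.51,0],[-2.4,0,-7.2,0,-0.68,0],[-2.8,0,-8.4,0,-0.85,0]]]' --jaw 1 --grip_force 10

```text
time_s: 9.52
tcp_pos: [0.4625, -0.1252, 0.2443]
orientation: [-1.558, 0.197, -0.201]
ft_force: [0.0, 0.0, -0.3]
opening: 0.383
```

```bash
python3 -c "
from mv import *
for z in (.2,.06): print(rel((.4634,-.125,z),down(np.radians(98.8))))"
```

```text
(array([0.08, 4.43, 0.02]), array([-0.0031, -0.4072,  0.0029]))
(array([ 0.05, 18.43, -0.03]), array([-0.0031, -0.4072,  0.0029]))
```

Call:
move_arm --series '[[[0,1,0,0,-0.15,0],[0,3,0,0,-0.3,0],[0,6,0,0,-0.41,0],[0,9,0,0,-0.41,0],[0,11,0,0,-0.41,0]]]'

```text
time_s: 10.15
tcp_pos: [0.4624, -0.1249, 0.1331]
orientation: [-1.564, -0.124, 0.121]
ft_force: [0.5, -0.4, 1.0]
opening: 0.004
```

```bash
python3 look.py 10; python3 -c "
from mv import *
for z in (.06,.05,.039): print(rel((.4634,-.125,z),down(np.radians(98.8))))
print(env.state()['opening'])"
```

```text
wrist (array([ 0.6771875, -0.0989375]), np.float64(1.0), array([ 0.54752459, -0.11225288]), np.float64(31.346546771574875))
green depth z [ 0.52942352 -0.13422882  0.04463554]
orange 238 [317.4 243.6] [ 0.4592 -0.1262  0.044 ]
10.2 [ 0.4610554  -0.12475586  0.13143252] [ 0.71  0.59 -0.73  2.05  0.6   0.72  1.32]
(array([ 0.23,  7.14, -0.09]), array([-0.0044,  0.0026, -0.0004]))
(array([ 0.23,  8.14, -0.1 ]), array([-0.0044,  0.0026, -0.0004]))
(array([ 0.23,  9.24, -0.1 ]), array([-0.0044,  0.0026, -0.0004]))
0.0060559407724328235
```

View pics/w10.png

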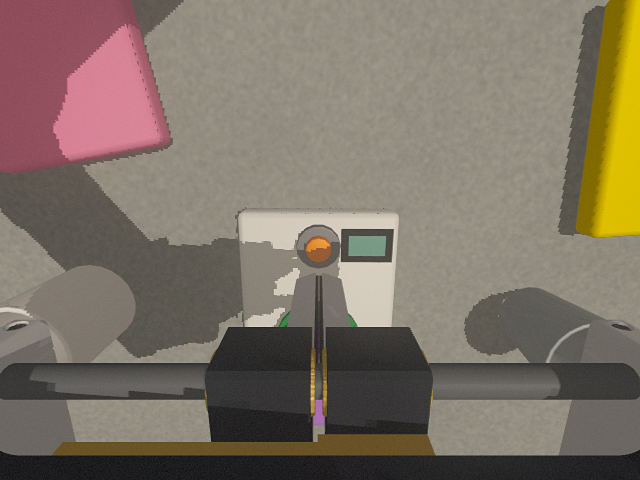

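Call:
move_arm --series '[[[0.1,2,-0.1,0,0,0],[0.2,4,-0.1,0,0,0],[0.2,6,-0.1,0,0,0],[0.2,7.3,-0.1,0,0,0],[0.2,7.9,-0.1,0,0,0]]]'

```text
time_s: 10.82
tcp_pos: [0.4631, -0.1251, 0.0522]
orientation: [-1.563, -0.122, 0.123]
ft_force: [0.7, -0.5, -0.2]
opening: 0.009
```

```bash
python3 -c "
from mv import *
p,_=env.snapshot('side');cv2.imwrite('pics/s11.png',cv2.resize(p[150:290,230:430],None,fx=4,fy=4,interpolation=cv2.INTER_CUBIC))
for z in (.044,.039): print(rel((.4634,-.125,z),down(np.radians(98.8))))
print(env.state()['tcp_pos'],env.state()['ft_force'])"
```

```text
(array([ 0.04,  0.79, -0.  ]), array([-0.0045,  0.0026, -0.001 ]))
(array([ 0.04,  1.29, -0.01]), array([-0.0045,  0.0026, -0.001 ]))
[ 0.4629817  -0.12507368  0.05185605] [ 0.30275343 -0.71090909 -1.13247172]
```

View pics/s11.png

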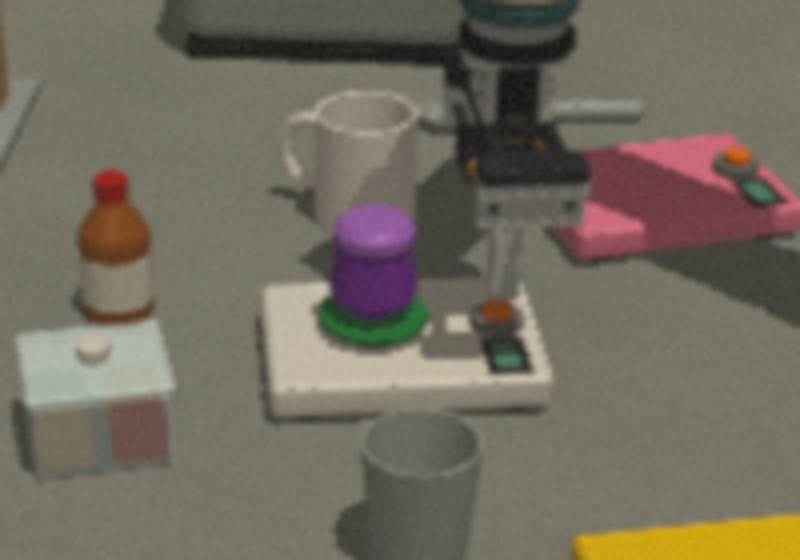

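The fingertip is just above the key at (497,305) in the side crop, clear of the cup. Now I'll press.

Call:
move_arm --series '[[[0,0.4,0,0,0,0],[0,0.8,0,0,0,0],[0,1.05,0,0,0,0],[0,1.25,0,0,0,0],[0,1.3,0,0,0,0]]]'

```text
time_s: 11.5
tcp_pos: [0.4638, -0.1251, 0.0431]
orientation: [-1.568, -0.124, 0.122]
ft_force: [-10.4, 2.2, 54.6]
opening: 0.008
```

Force is 55 N with the tip still at z = 0.043, so it is bearing on something. I'll back off and check.

Call:
move_arm --series '[[[0,-0.3,0,0,0,0],[0,-0.6,0,0,0,0],[0,-2,0,0,0,0],[0,-5,0,0,0,0],[0,-8,0,0,0,0]]]'

```text
time_s: 12.12
tcp_pos: [0.4635, -0.125, 0.124]
orientation: [-1.567, -0.124, 0.123]
ft_force: [1.9, -0.5, -0.5]
opening: 0.009
```

Run:
```python
from mv import *
p,d=env.snapshot('wrist');K=cal('wrist')
cv2.imwrite('pics/w12.png',cv2.resize(p[170:360,220:420],None,fx=4,fy=3,interpolation=cv2.INTER_CUBIC))
for v in range(214,275,3):
    r=[]
    for u in range(285,352,6):
        o,dd=ray('wrist',u,v,K); r.append(int(round((o+dd*d[v,u])[2]*10000)))
    print(v,r)
print(env.state()['tcp_pos'])
```

```text
214 [324, 331, 317, 312, 319, 307, 320, 336, 330, 327, 322, 319]
217 [341, 338, 344, 343, 344, 335, 340, 332, 336, 338, 344, 342]
220 [349, 355, 345, 334, 352, 349, 346, 348, 350, 350, 347, 365]
223 [349, 343, 349, 349, 346, 366, 339, 346, 355, 340, 349, 351]
226 [368, 352, 349, 354, 359, 367, 364, 359, 344, 348, 348, 353]
229 [348, 339, 340, 359, 416, 415, 423, 416, 344, 340, 3058, 346]
232 [349, 346, 358, 357, 426, 427, 424, 423, 401, 344, 349, 361]
235 [354, 345, 354, 421, 431, 439, 427, 422, 431, 346, 363, 362]
238 [359, 371, 343, 433, 425, 441, 3058, 428, 430, 354, 362, 371]
241 [349, 348, 350, 425, 415, 511, 498, 464, 437, 425, 352, 373]
244 [356, 353, 424, 430, 496, 526, 515, 494, 430, 431, 338, 366]
247 [347, 347, 423, 423, 508, 510, 515, 500, 430, 427, 355, 354]
250 [362, 351, 428, 437, 505, 496, 509, 504, 425, 429, 357, 369]
253 [341, 355, 425, 430, 515, 504, 507, 511, 3058, 427, 355, 369]
256 [349, 344, 421, 442, 504, 508, 514, 524, 434, 429, 358, 361]
259 [339, 363, 351, 432, 508, 521, 508, 507, 425, 361, 344, 348]
262 [364, 355, 355, 413, 420, 510, 507, 419, 430, 341, 355, 369]
265 [347, 344, 347, 346, 438, 433, 419, 436, 423, 357, 351, 352]
268 [348, 350, 353, 349, 427, 418, 437, 432, 348, 342, 339, 355]
271 [358, 350, 357, 351, 355, 339, 339, 352, 354, 361, 355, 352]
274 [352, 354, 348, 354, 1299, 1286, 355, 1288, 350, 347, 350, 343]
[ 0.46568013 -0.12505537  0.12714534]
```

View pics/w12.png

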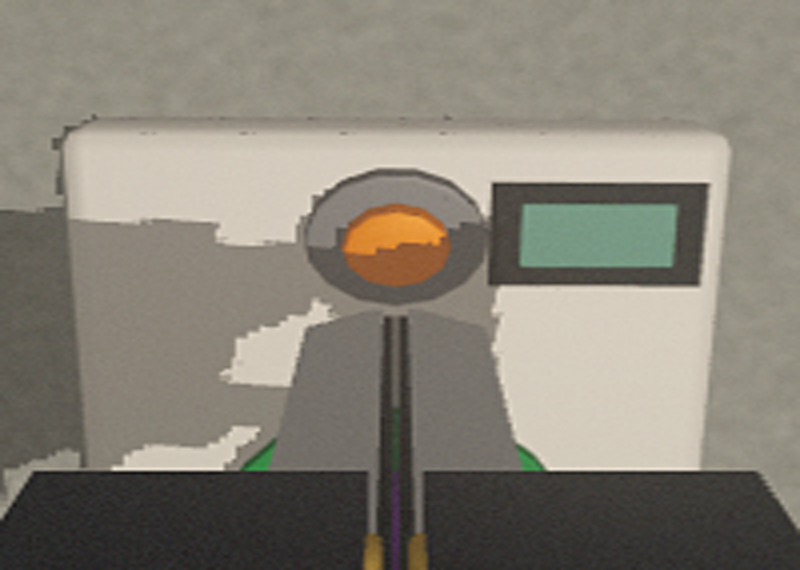

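```bash
python3 -c "
from mv import *
q=np.array([.4634,-.125,0])-.0175*down(np.radians(98.8)).as_matrix()[:,2]
for z in (.12,.055): q[2]=z;print(rel(q,down(np.radians(98.8))))"
```

```text
(array([-0.23,  0.72, -1.71]), array([0.0017, 0.0036, 0.0056]))
(array([-0.27,  7.22, -1.7 ]), array([0.0017, 0.0036, 0.0056]))
```

Call:
move_arm --series '[[[-0.2,0,-0.8,0,0,0],[-0.2,1,-1.7,0,0,0],[-0.2,3,-1.7,0,0,0],[-0.2,5,-1.7,0,0,0],[-0.2,6.5,-1.7,0,0,0]]]' --jaw 0.48

```text
time_s: 12.8
tcp_pos: [0.4655, -0.1426, 0.0599]
orientation: [-1.568, -0.125, 0.121]
ft_force: [-0.0, -1.0, 0.8]
opening: 0.259
```

Run:
```python
from mv import *
p,d=env.snapshot('wrist')
cv2.imwrite('pics/w13.png',p[130:420,170:490])
p,d=env.snapshot('side');cv2.imwrite('pics/s13.png',cv2.resize(p[180:270,280:400],None,fx=6,fy=6,interpolation=cv2.INTER_CUBIC))
s=env.state();print(s['tcp_pos'],s['opening'],s['ft_force'])
q=np.array([.4634,-.125,0.044])-.0175*down(np.radians(98.8)).as_matrix()[:,2]
print(rel(q,down(np.radians(98.8))))
```

```text
[ 0.46506239 -0.1421529   0.05995498] 0.26027167367766735 [ 0.61747251 -1.38027212  0.04079061]
(array([ 0.1 ,  1.6 , -0.03]), array([-0.    ,  0.0037,  0.0016]))
```

View pics/w13.png

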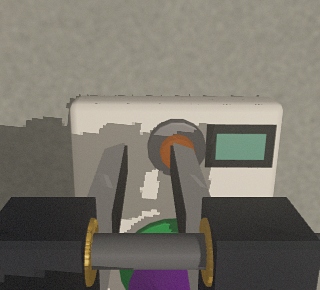

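View pics/s13.png

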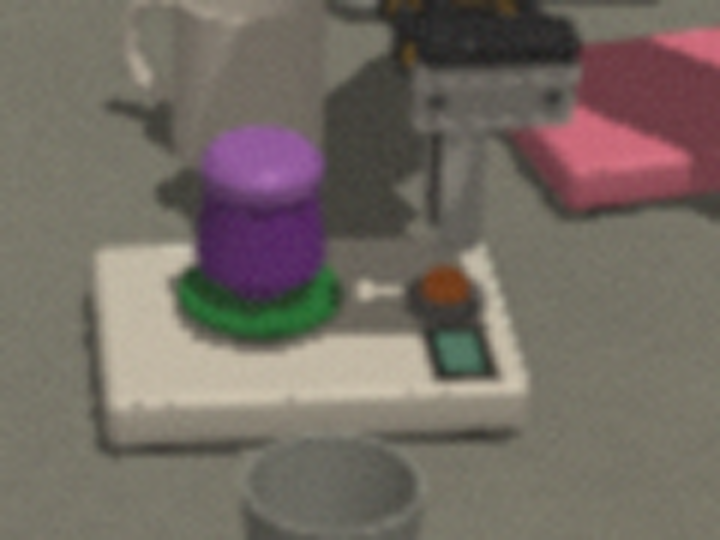

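Call:
move_arm --series '[[[0.3,0.3,-0.2,0,0,0],[0.3,0.6,-0.2,0,0,0],[0.3,0.9,-0.2,0,0,0],[0.3,1.1,-0.2,0,0,0],[0.3,1.2,-0.2,0,0,0]]]'

```text
time_s: 13.52
tcp_pos: [0.4684, -0.1437, 0.048]
orientation: [-1.567, -0.125, 0.122]
ft_force: [-0.3, 0.9, 0.3]
opening: 0.26
```

Call:
move_arm --series '[[[0,0.1,0,0,0,0],[0,0.2,0,0,0,0],[0,0.3,0,0,0,0],[0,0.35,0,0,0,0],[0,0.35,0,0,0,0]]]'

```text
time_s: 14.15
tcp_pos: [0.4684, -0.1437, 0.0445]
orientation: [-1.567, -0.125, 0.122]
ft_force: [0.0, -0.5, 2.5]
opening: 0.257
```

Call:
move_arm --series '[[[0,0.05,0,0,0,0],[0,0.1,0,0,0,0],[0,0.15,0,0,0,0],[0,0.15,0,0,0,0],[0,0.15,0,0,0,0]]]'

```text
time_s: 14.78
tcp_pos: [0.4685, -0.1437, 0.044]
orientation: [-1.568, -0.125, 0.122]
ft_force: [-2.3, -0.2, 13.1]
opening: 0.262
```

The force profile fits the key: about 0 N at 48 mm, 2.5 N at 44.5 mm and a hard stop at 44.0 mm, which is a 4 mm travel with a roughly 3 N spring. The key is fully down, so I'll let go and rise.

Call:
move_arm --series '[[[0,-0.2,0,0,0,0],[0,-0.6,0,0,0,0],[0,-2,0,0,0,0],[0,-5,0,0,0,0],[0,-9,0,0,0,0]]]'

```text
time_s: 15.4
tcp_pos: [0.4677, -0.1434, 0.135]
orientation: [-1.567, -0.125, 0.123]
ft_force: [-0.2, -0.6, -0.8]
opening: 0.257
```

Call:
move_arm --series '[[[-2,-3,0,0,0,0],[-5,-6,0,0,0,0],[-8,-8,0,0,0,0],[-8,-8,0,0,0,0],[-8,-8,0,0,0,0]]]'

```text
time_s: 16.02
tcp_pos: [0.3895, -0.1561, 0.2151]
orientation: [-1.567, -0.125, 0.122]
ft_force: [0.1, 0.3, 0.2]
opening: 0.261
```

```bash
python3 look.py 14
python3 - <<'E'
from mv import *; from fit import *
for n in ['side','top']:
    p,_=env.snapshot(n);cv2.imwrite(f'pics/{n}14.png',p)
    print(n,fit(cal(n),p,(.549,-.112),(.549,-.112)))
p=cv2.imread('pics/side14.png');cv2.imwrite('pics/s14c.png',cv2.resize(p[150:290,230:430],None,fx=4,fy=4,interpolation=cv2.INTER_CUBIC))
E
```

```text
wrist (array([ 0.55082802, -0.11313809]), np.float64(1.652505601246886), array([ 0.54814981, -0.11412297]), np.float64(0.7226119671736659))
green depth z [ 0.52486015 -0.13048897  0.04591788]
orange 519 [103.7  67.7] [ 0.2706 -0.3804  0.044 ]
orange 182 [629.3 136.2] [0.2513 0.134  0.044 ]
orange 203 [333.8 293.4] [ 0.4639 -0.1269  0.044 ]
16.075 [ 0.38954499 -0.15577235  0.21477963] [ 0.98  0.4  -0.89  2.09  0.42  0.83  1.57]
side (array([ 0.55099478, -0.11317774]), np.float64(0.1452222869345758), array([ 0.55155393, -0.10494505]), np.float64(0.14715056683530348))
top (array([ 0.55221339, -0.11355101]), np.float64(0.08520714737507908), array([ 0.5519529 , -0.11308932]), np.float64(0.37982855755951184))
```

View pics/s14c.png

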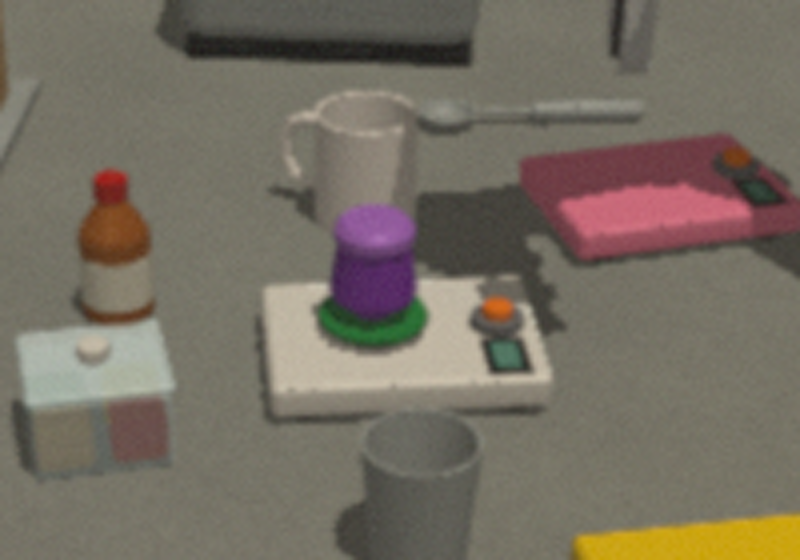

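View pics/w14.png

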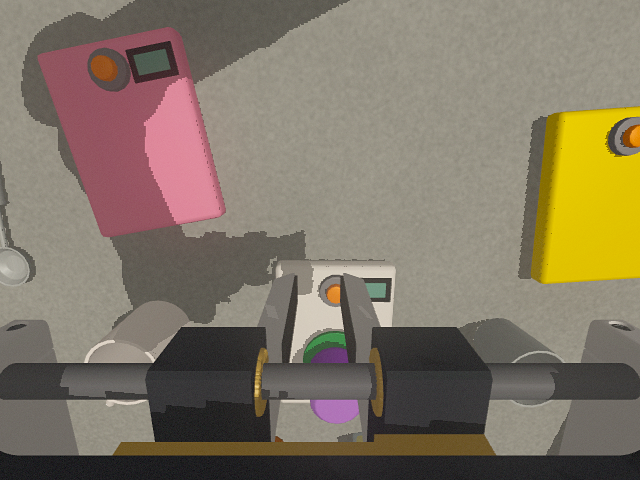

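```bash
python3 -c "
from h import *
print(env.state()['time_s'],env.state()['joint_vel'].round(4)); print(env.hand_in())"
```

```text
16.175 [-0.0042 -0.0001 -0.0021  0.003  -0.0005  0.0021  0.0022]
the job is handed in; nothing more can be done
None
```

I nudged the purple cup about 20 mm to the middle of the green pan, took the hand off it, then pressed and released the tare key. I handed the job in at 16.2 s; it reports no verdict.

- **Centring:** the cup was pushed slowly with one finger of the open gripper, low on its belly. After the hand left, the wrist-camera fit put it within about 0.5 mm of the centre. The final top-view fit also gave about 0.5 mm, and the cup stood upright.
- **Disagreeing check:** the side-view fit differed by 7–8 mm in y. I put that down to the pan's green rim biasing that view, and did not rely on it. The final wrist fit was not usable because the gripper hid the cup.
- **Tare key:** the first press, with the fingers shut, met 55 N at a height reading of 43.1 mm (within the 120 N wrist limit), so I backed off. I then pressed with one finger. The force went from about 0 N at 48 mm to 2.5 N at 44.5 mm, with a hard stop at 44.0 mm, which matches the key's 4 mm travel. The side picture afterwards showed the key up again.
- **Other things:** by eye in the last side picture, the mug, tumbler, bottle, box and spoon stood where they had been. I did not check the jar again or measure any of them.

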